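# Reset a tripped micromotor unit and dial the speed back up by clicks

## Robot

A 7-joint arm with a two-finger parallel gripper is mounted at the origin on a cart in front of the work surface, level with it; the furniture and walls round the work are solid. World frame = base frame: x ahead of the robot, y to its left, z up, the work surface at z = 0. Lengths are in mm, angles in degrees, forces in N, time in s.
With the tool pointing down it reaches from about 425 to 875 mm from the base axis. Payload 8.4 kg.
Tool frame: the origin (TCP) lies at the very end of the fingers, on their centre line; the grasp point (between the pads) lies 19 mm behind it; x points along the fingers, y is the direction in which the jaws open and shut, and the axes are right-handed (so a half turn about x gives the same grasp; the last joint's range is limited). The gripper opens to 87 mm and grips with 3 to 60 N. Pads are 19 mm wide; open, the fingers measure 117 mm over their backs; the gripper's body (75 mm by 190 mm) begins 51 mm behind the grasp point.
Start: joints at [-78.392, 19.091, 2.286, 83.961, -0.768, 76.965, -3.352], TCP at [193.206, 620.591, 194.946] pointing down, gripper open.
Joint ranges: [-147.57, 147.57], [-21.85, 119.76], [-74.77, 79.35], [14.55, 137.4], [-85.83, 265.84], [4.83, 119.75], [-152.11, 152.11]. Speed limits (degrees/s): [127.2, 127.2, 159.86, 159.86, 180, 180, 180].

## Interface

Orientations are given as [roll, pitch, yaw] about the fixed x, y, z axes, in that order (R = Rz(yaw) Ry(pitch) Rx(roll)).
In Python, from station import env gives the robot as it stands.
- The arm moves only by the shell command python3 -m creep 'ROWS'. ROWS is JSON, a list that holds one entry, the list of rows, each a list of 5 numbers: the finger opening in cm, from 0 to 8.7, then the shift along the tool's x, y, z in cm, then the turn about the tool's x in degrees. A call has exactly 10 rows; each row shifts and turns the commanded pose from where the row before left it, along the tool's axes as they then stand; what a row does not reach is not made up. A row lasts 1/8 s, in which the tool goes at most 62.5 mm and 10.7 degrees, less where a joint would pass 70% of its speed; a pose out of reach is approached as far as the arm can. A call is refused whole if a number of a shift passes 6.25 or a number of a turn 10.7, either way. A call with a gripper value outside its range is refused whole. The fingers move at their own pace and stop on an object; the grip force is fixed at half the most. Time passes only in rows, so rows that do not move let the fingers close, or fill a call up. It gives the time, the measured TCP pose, the force and the opening at its end, in the units of the state.
- env.get_state(): the state, without advancing time (a new reading comes with each control period).
- env.camera(name): name is "scene" or "side" or "wrist"; returns (picture, depth): 384x512x3 uint8, red, green, blue; 384x512 float32, mm along the optical axis (not along the pixel's ray), 0 where there is no reading.
- env.camera_params(name): a dict with "fx", "fy", "cx", "cy" (pixels), "rvec" (rotation vector, rad) and "tvec" (3), from world to camera coordinates, as OpenCV has them. Camera axes: x right, y down, z forward; pixel columns grow to the right and rows downward; lengths in mm; the calibration is good to about 2 mm. A picture is of the moment at which its call begins: read the wrist's pose just before it. camera_params takes no time and is no camera call; for the wrist camera it gives the pose at the moment of the call.
- env.job_done(): hands the job in, once; it reports no verdict.
The state is a dict: "clock": time; "qpos": joint angles; "qd": joint speeds; "tau": joint torques, N m; "tool_pos": TCP position; "ee_rot": TCP orientation; "wrist_force": force on the tool from outside, world axes, zero at the start; "moment": the same for the moment, N m; "gripper_width": opening from 0.0 (shut) to 1.0 (fully open).
Only numpy, scipy, OpenCV 4.12 (cv2) and the standard library are available. Lean on these libraries where they do the work, as an engineer would, in place of code of your own. Each camera call takes 0.05 s, during which the arm holds its last target. There are 200 camera calls.

## Task

The overload on the micromotor control unit has tripped. Lay the handpiece gently in its V-stand and turn the speed selector right back to zero; then reset the trip lever by pushing it fully off and throwing it fully on, and only then bring the speed up exactly four clicks from zero, never past the fourth while the unit is on. Leave the gas torch, the glue bottle and the spirit lamp standing where they are.

Things in the scene. Friction and masses are not known exactly. Their poses are not given: they have to be found in the camera images.
- console: Micromotor control unit, fixed: grey case 150 mm deep (x) by 170 mm wide (y). Origin under its centre, x to its back, y to its left, front towards the robot. Its aluminium top panel slopes down to the front by 0.26 rad: 66 mm high at the middle, 49 in front, 83 behind; outward normal (-0.257, 0, 0.966). Trip lever on the panel's left half, speed selector on its right, 84 mm apart.
- speed_knob (a joint): Selector angle, rad: 0 at the zero stop, growing clockwise (looking at the panel) to 3.14. Ten positions 0.349 rad (20 deg) apart, held by a sprung roller detent: position n is 0.349 n, so four clicks from zero is 1.396. About 0.25 N m starts a click; let go within a quarter click of a position it snaps into it. Starts in one of positions 2 to 7.
- knob_grip (a point): On the selector's spindle (along the panel's normal), 30 mm off the panel. Black knob: skirt 51 mm across, 7 high; on it a bar grip 48 long, 15 thick, from 7 to 37 mm off the panel, nose and white line at its pointer end. Own x: across the flat sides to pinch; y: to the pointer; z: out. At zero it points to the unit's left, at a round dot; nine ticks follow clockwise, one a click.
- trip_lever (a joint): Lever angle, rad: tripped near 0 (within 0.08), -0.55 fully off (leaning to the unit's front), +0.60 fully on (leaning to its back). Stays where left; takes 2 to 4 N at the tip. Trip-free: from tripped it stops at 0.15 to 0.25 when pushed towards on; pushed fully off (past -0.48) a latch inside clears and it then goes right over to on.
- lever_pivot (a point): The lever's pivot, 5 mm off the panel; the lever swings about the unit's y axis through this point, and at 0 stands square to the panel.
- lever_tip (a point): Middle of the top end of the black lever, 56 mm from its pivot: a flat paddle 20 mm wide (along the unit's y), 12 thick, from 20 to 56 mm from the pivot; narrower (14 mm) below. A frame 6 mm high, 62 by 40 mm, surrounds its root. Own z: up along the lever; y: across its width.
- handpiece: Rotary handpiece lying on its side, 190 mm long, 25 mm thick at the dark grip, 0.19 kg (may vary). Origin on its underside at mid length; y along it, thin steel nose to -y, thick grip to +y. Round: it can roll.
- handpiece_grip (a point): On the handpiece's axis in the middle of its thick grip, 29 mm from mid length towards the thick end, 12.5 mm above the bench when lying there: its centre of mass and the place to hold it. The thick part reaches 44 mm to either side.
- stand: Stand for the handpiece, fixed: dark steel base 78 (x) by 104 (y) mm, 10 high, with two aluminium V-forks at y = -32 and +32 mm (each 7 mm thick, mouth 48 wide, tips 64 mm above the bench). Origin under its centre. The parked handpiece lies along its y, either way round, in both forks.
- stand_seat (a point): Where handpiece_grip lies when parked: midway between the forks, 58 mm above the bench, the handpiece along the stand's y. Between the forks the fingers have 57 mm clear.
- desk_lamp: Obstacle, fixed, never moves: spring-arm lamp over the back of the bench. In the robot's frame its lower arm, two black bars 50 mm wide together, rises from (0.73, -0.27, 0.06) to (0.54, 0.27, 0.38); its upper arm goes on level with x = 0.54 to y = 0.67, 0.25 to 0.39 high; the shade fills x 0.32 to 0.53, y 0.53 to 0.76, 0.09 to 0.36 high. Work in front of it and under no part of it.
- gas_torch: Bystander: gas torch standing upright, foot 49 x 53 mm, 181 mm high; origin under its foot.
- glue_bottle: Bystander: slim glue bottle standing upright, 37 mm thick, 144 mm high; origin under its foot.
- spirit_lamp: Bystander: glass spirit lamp standing upright, 68 mm thick, 80 mm high; origin under its foot.

How it is judged:
By the outcome, as a careful person would: the job done as asked, in the order asked, and still so for the second after the job is handed in, with the robot touching nothing.
It also fails if it takes over 72 s, if anything falls off the work surface, if the arm or the gripper's body presses on something with over 40 N, if the wrist force passes 120 N, or if a joint passes its speed limit or range.

## Working session

There is one attempt and no reset: what is moved stays moved. The work goes in short steps, Python scripts to look and compute and a shell command to move; the robot and the scene stay as the last step left them, time stands still between calls to the robot, and variables do not carry over. Pictures are saved under pics/ and viewed, about 8 in all and at most 12, crops included, and the job is handed in when it is done.

```bash
ls; mkdir -p pics; cat > h.py <<'E'
from station import env
import numpy as np, cv2
from scipy.spatial.transform import Rotation as R
def shot(name,fn):
    p=env.camera_params(name); im,d=env.camera(name)
    np.savez('pics/'+fn+'.npz',d=d,im=im,**{k:np.array(p[k]) for k in p})
    cv2.imwrite('pics/'+fn+'.png',im[:,:,::-1])
def load(fn): return np.load('pics/'+fn+'.npz')
def pix(s,u,v,w=1):
    d=s['d'][v-w:v+w+1,u-w:u+w+1]; d=d[d>0]
    z=np.median(d)
    c=np.array([(u-s['cx'])/s['fx']*z,(v-s['cy'])/s['fy']*z,z])
    return (cv2.Rodrigues(s['rvec'])[0].T@(c-s['tvec'].ravel()))
def cloud(s):
    v,u=np.mgrid[0:384,0:512]; z=s['d']
    c=np.stack([(u-s['cx'])/s['fx']*z,(v-s['cy'])/s['fy']*z,z],-1)
    P=(c-s['tvec'].ravel())@cv2.Rodrigues(s['rvec'])[0]
    P[z<=0]=np.nan
    return P
def proj(s,p):
    return cv2.projectPoints(np.array(p,float).reshape(-1,3),s['rvec'],s['tvec'],np.array([[s['fx'],0,s['cx']],[0,s['fy'],s['cy']],[0,0,1.]]),None)[0].reshape(-1,2)
def crop(fn,x0,y0,x1,y1,k,out):
    im=cv2.imread('pics/'+fn+'.png')[y0:y1,x0:x1]
    cv2.imwrite('pics/'+out+'.png',cv2.resize(im,None,fx=k,fy=k,interpolation=cv2.INTER_CUBIC))
def st():
    s=env.get_state(); print(s['clock'],np.round(s['tool_pos'],1),np.round(s['ee_rot'],2),np.round(s['wrist_force'],1),round(s['gripper_width'],3)); return s
E
python3 - <<'E'
from h import *
shot('scene','a'); shot('side','b'); st()
im=np.hstack([cv2.imread('pics/a.png'),cv2.imread('pics/b.png')])
cv2.imwrite('pics/ab.png',cv2.resize(np.vstack([cv2.imread('pics/a.png'),cv2.imread('pics/b.png')]),None,fx=.78,fy=.78))
E
```

```text
pics
0.1 [193.1 620.2 194.1] [ -84.89   89.92 -102.18] [-0.4 -0.8  0.1] 0.999
```

View pics/a.png

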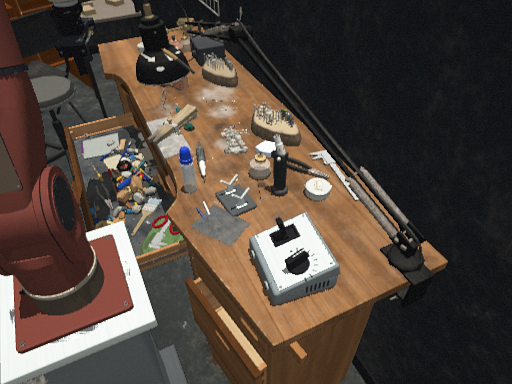

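View pics/b.png

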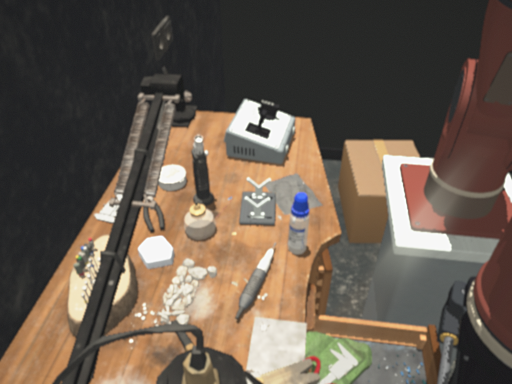

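Scene view: console near (295,258), stand (237,200), handpiece (201,160), glue bottle (187,170), torch (280,165), spirit lamp (260,165). Side view: handpiece from (240,318) to (272,250), stand (257,207), console (262,130).

```bash
python3 - <<'E'
from h import *
crop('a',170,130,350,310,3,'c1')
s=load('b')
crop('b',210,80,330,330,2.4,'c2')
im=[cv2.resize(cv2.imread('pics/c1.png'),(540,540)),cv2.resize(cv2.imread('pics/c2.png'),(259,540))]
cv2.imwrite('pics/c.png',np.hstack(im))
for n in 'ab':
    s=load(n);P=cloud(s)
    # height blobs
    m=(P[...,0]>350)&(P[...,0]<900)&(P[...,1]>-400)&(P[...,1]<520)&(P[...,2]>6)&(P[...,2]<200)
    k,l,stt,c=cv2.connectedComponentsWithStats(m.astype(np.uint8))
    for i in range(1,k):
        if stt[i,4]>40:
            Q=P[l==i]; print(n,i,np.round(c[i]),stt[i,4],'mean',np.round(Q.mean(0)),'min',np.round(np.percentile(Q,2,0)),'max',np.round(np.percentile(Q,98,0)))
E
```

```text
a 1 [402. 181.] 18065 mean [ 797. -108.  112.] min [ 654. -387.   13.] max [823. 446. 196.]
a 4 [276. 146.] 2973 mean [635. 213.  48.] min [533.  57.   7.] max [738. 409. 163.]
a 6 [175. 125.] 368 mean [401. 493.  22.] min [352. 465.   7.] max [455. 518.  47.]
a 8 [234. 140.] 415 mean [546. 330.  18.] min [501. 270.   7.] max [575. 400.  32.]
a 9 [201. 159.] 229 mean [418. 286.  19.] min [398. 215.  11.] max [444. 369.  26.]
a 11 [191. 168.] 239 mean [358. 182.  81.] min [350. 176.  11.] max [368. 198. 143.]
a 22 [230. 207.] 1391 mean [417.  61.  14.] min [354. -15.   6.] max [480. 134.  58.]
a 26 [318. 188.] 449 mean [660.  13.  23.] min [631. -14.   8.] max [695.  49.  28.]
a 31 [294. 258.] 5439 mean [ 462. -190.   61.] min [ 390. -260.   14.] max [537. -92. 103.]
b 1 [ 66. 186.] 15866 mean [819. 159. 107.] min [ 817. -351.   11.] max [821. 445. 197.]
b 2 [184. 111.] 455 mean [ 698. -237.   43.] min [ 639. -299.    7.] max [ 732. -108.  163.]
b 3 [149. 104.] 46 mean [ 819. -283.   31.] min [ 818. -308.   11.] max [ 821. -258.   54.]
b 4 [259. 133.] 3378 mean [ 470. -134.   58.] min
[... 280 characters left out ...]
 [479. 215. 138.]
b 21 [160. 216.] 126 mean [651. 153.  11.] min [637. 120.   7.] max [669. 185.  14.]
b 25 [147. 219.] 132 mean [675. 165.  11.] min [656. 133.   7.] max [694. 196.  14.]
b 32 [ 83. 281.] 1951 mean [720. 363.  46.] min [691. 260.  22.] max [748. 447.  76.]
b 33 [156. 252.] 795 mean [624. 259.  18.] min [592. 225.   7.] max [658. 286.  22.]
b 34 [254. 283.] 812 mean [421. 309.  20.] min [397. 225.  11.] max [442. 378.  26.]
b 35 [124. 294.] 1021 mean [645. 371.  29.] min [632. 299.   7.] max [663. 426.  41.]
b 36 [183. 291.] 1618 mean [544. 345.  21.] min [497. 278.   7.] max [574. 406.  34.]
b 37 [271. 376.] 399 mean [372. 483.  25.] min [351. 466.   8.] max [405. 502.  49.]
```

View pics/c.png

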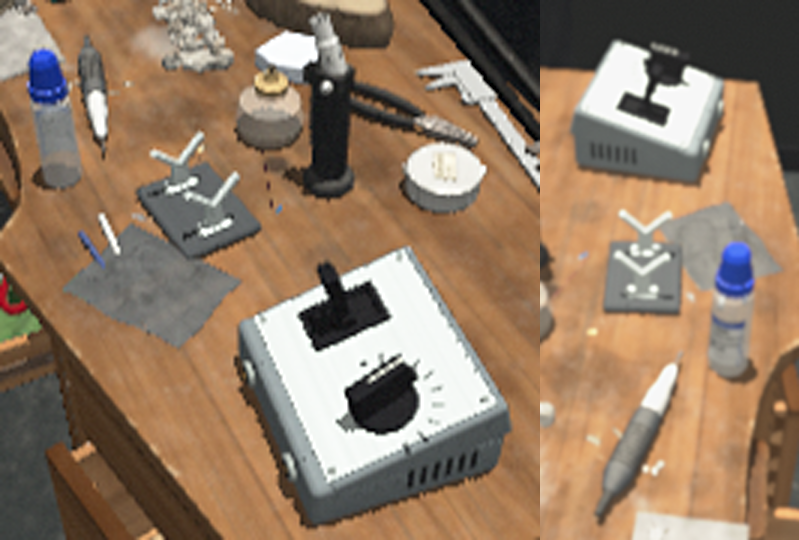

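Crop: handpiece with dark grip away (+y), white nose toward the stand; lever upright-ish; knob's pointer side is ambiguous yet. Now I'll fit the poses.

```bash
python3 - <<'E'
from h import *
C=[cloud(load(n)).reshape(-1,3) for n in 'ab']
for nm,Q in zip('ab',C):
    m=(Q[:,0]>380)&(Q[:,0]<460)&(Q[:,1]>205)&(Q[:,1]<400)&(Q[:,2]>5)&(Q[:,2]<40)
    H=Q[m]; 
    _,_,v=np.linalg.svd(H[:,:2]-H[:,:2].mean(0),full_matrices=False); d=v[0]*np.sign(v[0][1])
    t=(H[:,:2]-H[:,:2].mean(0))@d; c=H[:,:2].mean(0)
    print('hp',nm,c,'yaw of +axis',np.degrees(np.arctan2(d[1],d[0])),'ext',t.min(),t.max())
    for a in range(int(t.min()),int(t.max()),15):
        S=H[(t>=a)&(t<a+15)]
        if len(S): e=(S[:,:2]-c)@np.array([-d[1],d[0]]);print('  ',a,np.round(S.mean(0),0),'w',round(np.ptp(e),1),'ztop',round(S[:,2].max(),1))
    m=(Q[:,0]>370)&(Q[:,0]<500)&(Q[:,1]>-10)&(Q[:,1]<160)&(Q[:,2]>8)&(Q[:,2]<12.5); 
    r=cv2.minAreaRect(Q[m][:,:2].astype(np.float32)); print('stand base',nm,m.sum(),r)
    m=(Q[:,0]>390)&(Q[:,0]<500)&(Q[:,1]>-10)&(Q[:,1]<150)&(Q[:,2]>45)&(Q[:,2]<67)
    print(' fork pts',np.round(Q[m][:40:3]).tolist())
    m=(Q[:,0]>370)&(Q[:,0]<560)&(Q[:,1]>-285)&(Q[:,1]<-60)&(Q[:,2]>44)&(Q[:,2]<88); P=Q[m]
    for _ in range(4):
        A=np.c_[P[:,:2],np.ones(len(P))]; k=np.linalg.lstsq(A,P[:,2],rcond=None)[0]; P=P[abs(A@k-P[:,2])<3]
    print('panel',nm,k,'yaw',np.degrees(np.arctan2(k[1],k[0])),'slope',np.hypot(k[0],k[1]),len(P),cv2.minAreaRect(P[:,:2].astype(np.float32)))
s=st(); print(R.from_euler('xyz',s['ee_rot'],degrees=True).as_matrix().round(3)); 
E
```

```text
hp a [418.75276604 287.06946586] yaw of +axis 75.24588767418277 ext -82.13972242201362 101.61641923524715
   -82 [401. 218.  13.] w 3.7 ztop 16.6
   -67 [403. 229.  16.] w 12.4 ztop 19.8
   -52 [408. 245.  18.] w 15.5 ztop 21.4
   -37 [411. 259.  19.] w 19.0 ztop 25.4
   -22 [415. 274.  20.] w 21.7 ztop 25.4
   -7 [419. 287.  21.] w 24.3 ztop 25.5
   8 [422. 302.  22.] w 22.5 ztop 26.1
   23 [428. 316.  22.] w 21.8 ztop 26.3
   38 [429. 331.  21.] w 23.3 ztop 27.3
   53 [433. 344.  21.] w 21.6 ztop 26.2
   68 [439. 360.  18.] w 8.8 ztop 21.8
   83 [444. 374.  14.] w 5.4 ztop 15.6
   98 [444. 385.  12.] w 0.0 ztop 11.8
stand base a 670 ((425.1692810058594, 67.05878448486328), (117.4926986694336, 144.5370330810547), 3.786659002304077)
 fork pts [[463.0, 128.0, 60.0], [463.0, 127.0, 58.0], [460.0, 127.0, 55.0], [466.0, 120.0, 58.0], [460.0, 120.0, 57.0], [455.0, 123.0, 53.0], [452.0, 125.0, 49.0], [416.0, 121.0, 62.0], [426.0, 124.0, 56.0], [453.0, 118.0, 50.0], [419.0, 119.0, 59.0], [427.0, 118.0, 57.0], [421.0, 119.0, 55.0], [429.0, 118.0, 52.0]]
panel a [ 2.57037281e-01 -1.96444402e-
[... 885 characters left out ...]
78, 148.96937561035156), 2.1279118061065674)
 fork pts [[470.0, 62.0, 64.0], [468.0, 61.0, 60.0], [424.0, 57.0, 62.0], [470.0, 63.0, 59.0], [463.0, 60.0, 57.0], [423.0, 59.0, 61.0], [467.0, 67.0, 59.0], [461.0, 59.0, 54.0], [428.0, 58.0, 56.0], [421.0, 61.0, 60.0], [463.0, 64.0, 54.0], [435.0, 56.0, 51.0], [428.0, 60.0, 55.0], [465.0, 63.0, 51.0]]
panel b [  0.23208837  -0.07072503 -55.22586162] yaw -16.947719060767188 slope 0.242625309749823 893 ((468.68365478515625, -160.98699951171875), (164.49839782714844, 146.1134033203125), 81.76856231689453)
0.1 [193.1 620.2 194.1] [ -84.89   89.92 -102.18] [-0.4 -0.8  0.1] 0.999
[[-0.     0.297  0.955]
 [-0.001  0.955 -0.297]
 [-1.    -0.001  0.   ]]
```

```bash
python3 -m creep '[[[8.7,0,-4,1.5,0],[8.7,0,-5,2,0],[8.7,0,-5,2,0],[8.7,2,-2,3.5,0],[8.7,2.5,-1.3,4.5,0],[8.7,2.5,-1.2,4.5,0],[8.7,2.5,-1.2,4.2,0],[8.7,2.5,-1.2,4,0],[8.7,1,-1,2,0],[8.7,0,0,0,0]]]'; python3 -m creep '[[[8.7,0,0,0,10.6],[8.7,0,0,0,10.6],[8.7,0,0,0,10.6],[8.7,0,0,0,10.6],[8.7,0,0,0,10.6],[8.7,0,0,0,10.6],[8.7,0,0,0,10.6],[8.7,0,0,0,10.6],[8.7,0,0,0,2.5],[8.7,0,0,0,0]]]'
python3 - <<'E'
from h import *
s=st(); print(np.round(s['qpos'],1)); shot('wrist','w1')
E
```

```text
clock: 1.35
tool_pos: [398.0, 325.5, 63.9]
ee_rot: [-100.1, 89.9, -117.6]
wrist_force: [-0.5, 0.5, -0.0]
gripper_width: 1.0
clock: 2.6
tool_pos: [396.5, 328.7, 65.3]
ee_rot: [-152.9, 90.0, 102.7]
wrist_force: [0.5, 0.3, -0.7]
gripper_width: 0.998
2.6 [396.5 328.7  65.3] [-152.86   89.97  102.66] [ 0.5  0.3 -0.7] 0.998
[-66.8  10.1  24.5 112.5  -4.9  58.4 -54.5]
```

View pics/w1.png

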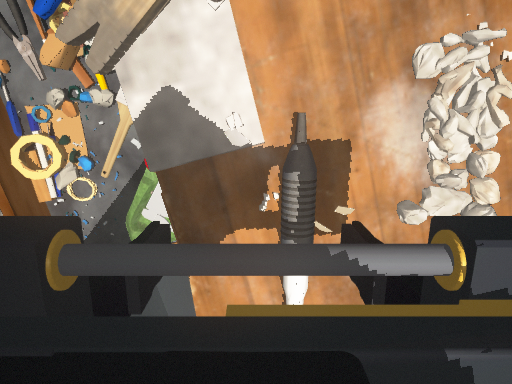

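The wrist view shows the handpiece's dark grip between the open fingers, axis from (301,115) to (296,240). I'll measure it.

```bash
cat >> h.py <<'E'
def go(x,y,z=None,yaw=None):
    "remaining move to TCP x,y,z and jaw yaw, in tool cm/deg"
    s=env.get_state(); M=R.from_euler('xyz',s['ee_rot'],degrees=True).as_matrix(); p=np.array(s['tool_pos'])
    d=np.array([x,y,p[2] if z is None else z])-p
    y0=np.degrees(np.arctan2(M[1,1],M[0,1])); print('jaw yaw',round(y0,1),'shift cm',np.round(M.T@d/10,2),'turn',None if yaw is None else round((y0-yaw+90)%180-90,1))
E
python3 - <<'E'
from h import *
s=load('w1')
P=cloud(s); 
for v in (120,135,150,165,180,200,220,235):
    r=P[v,270:330]; z=r[:,2]; m=(z>8)&(z<40); u=np.where(m)[0]+270
    print(v,u.min() if len(u) else None,u.max() if len(u) else None,np.round(np.nanmean(r[m],0),1), round(np.nanmax(z[m]),1) if m.any() else '')
S=st(); go(426,324,3,-14.6)
E
```

```text
120 297 305 [441.8 378.4  14.9] 15.8
135 295 306 [439.1 368.5  15.6] 17.9
150 289 310 [435.8 358.8  18.4] 21.2
165 284 315 [433.3 349.   21.2] 24.0
180 282 316 [430.5 339.   22.8] 25.8
200 282 315 [426.9 324.8  22.6] 25.8
220 281 314 [422.9 310.2  22.4] 25.5
235 281 313 [420.  299.1  22.6] 25.9
2.65 [396.7 328.6  65.3] [-160.59   89.97   94.96] [-0.3 -0.3 -0.3] 1.001
jaw yaw -14.4 shift cm [ 6.23  2.95 -0.29] turn 0.2
```

```bash
python3 -m creep '[[[8.7,0,1.5,-0.3,0],[8.7,0,1.45,0,0],[8.7,2.5,0,0,0],[8.7,2.5,0,0,0],[8.7,1.1,0,0,0],[8.7,0,0,0,0],[2,0,0,0,0],[2,0,0,0,0],[2,0,0,0,0],[2,0,0,0,0]]]'; python3 -c "
from h import *
st();go(426,324,3,-14.6)"
```

```text
clock: 3.9
tool_pos: [426.7, 323.3, 4.2]
ee_rot: [162.3, 90.0, 57.7]
wrist_force: [0.2, -0.3, -0.6]
gripper_width: 0.634
3.9 [426.7 323.3   4.2] [162.26  89.97  57.68] [ 0.2 -0.3 -0.6] 0.634
jaw yaw -14.6 shift cm [ 0.12 -0.09 -0.05] turn 0.0
```

```bash
python3 -m creep '[[[1.5,0,0,0,0],[1.5,0,0,0,0],[1.5,0,0,0,0],[1.5,0,0,0,0],[1.5,0,0,0,0],[1.5,0,0,0,0],[1.5,-1,0,0,0],[1.5,-2,0,0,0],[1.5,-2,0,0,0],[1.5,0,0,0,0]]]'; python3 -c "
from h import *
st();go(408,310,54,5)"
```

```text
clock: 5.15
tool_pos: [427.8, 324.1, 55.9]
ee_rot: [154.7, 89.8, 50.1]
wrist_force: [-0.3, -0.3, 0.2]
gripper_width: 0.173
5.15 [427.8 324.1  55.9] [154.68  89.8   50.09] [-0.3 -0.3  0.2] 0.173
jaw yaw -14.6 shift cm [ 0.18 -1.56  1.86] turn -19.6
```

```bash
python3 - <<'E'
from h import *
shot('wrist','w2');shot('side','b2')
a=cv2.imread('pics/w2.png');crop('b2',200,180,330,340,2.4,'b2c');b=cv2.imread('pics/b2c.png')
cv2.imwrite('pics/d.png',np.hstack([a,b[:384,:280]]))
E
```

```text
(no output)
```

View pics/d.png

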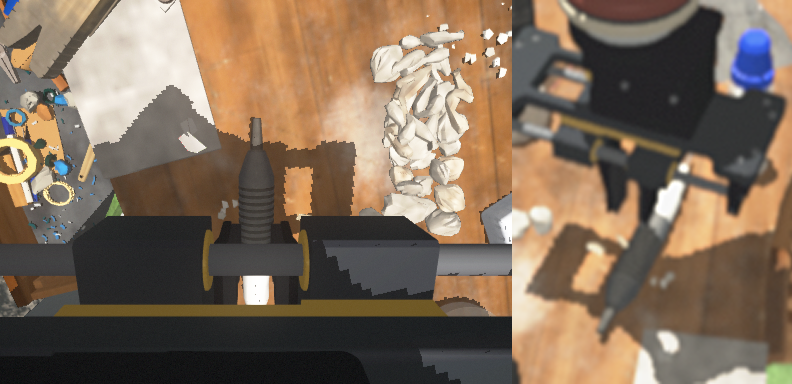

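```bash
python3 - <<'E'
from h import *
s=load('w2')
P=cloud(s); 
for v in (122,135,150,165,180,200,220,235):
    r=P[v,230:285]; z=r[:,2]; m=(z>8)&(z<90); u=np.where(m)[0]+230
    print(v,u.min() if len(u) else None,u.max() if len(u) else None,np.round(np.nanmean(r[m],0),1), round(np.nanmax(z[m]),1) if m.any() else '')
for v in (270,285,298): print(v,np.round(P[v,215:300:6],0).tolist())
E
```

```text
122 252 260 [442.5 380.6  14.7] 15.9
135 251 261 [440.3 372.3  15.4] 16.5
150 248 264 [437.8 362.5  15. ] 17.8
165 242 270 [435.4 353.2  19.8] 22.8
180 239 273 [432.9 343.8  22.7] 25.8
200 239 273 [429.4 330.2  22.7] 25.9
220 239 273 [425.8 316.2  22.5] 26.8
235 241 270 [422.7 305.9  23.3] 25.5
270 [[425.0, 354.0, 171.0], [426.0, 354.0, 171.0], [428.0, 354.0, 172.0], [429.0, 353.0, 171.0], [431.0, 353.0, 172.0], [432.0, 353.0, 172.0], [433.0, 352.0, 172.0], [435.0, 352.0, 171.0], [436.0, 351.0, 171.0], [438.0, 351.0, 171.0], [439.0, 351.0, 171.0], [440.0, 350.0, 171.0], [442.0, 350.0, 171.0], [443.0, 350.0, 172.0], [445.0, 349.0, 171.0]]
285 [[419.0, 340.0, 151.0], [417.0, 333.0, 137.0], [418.0, 330.0, 133.0], [420.0, 330.0, 133.0], [397.0, 259.0, -1.0], [405.0, 268.0, 19.0], [410.0, 268.0, 21.0], [414.0, 268.0, 23.0], [418.0, 266.0, 22.0], [420.0, 253.0, -1.0], [435.0, 323.0, 128.0], [437.0, 325.0, 133.0], [439.0, 325.0, 134.0], [442.0, 331.0, 146.0], [444.0, 339.0, 160.0]]
298 [[418.0, 338.0, 154.0], [416.0, 329.0, 139.0], [416.0, 325.0, 133.0], [419.0, 324.0, 133.0], [394.0, 248.0, -0.0], [402.0, 257.0, 18.0], [407.0, 259.0, 23.0], [411.0, 258.0, 24.0], [415.0, 256.0, 22.0], [417.0, 241.0, -1.0], [434.0, 319.0, 130.0], [436.0, 320.0, 134.0], [438.0, 319.0, 133.0], [441.0, 327.0, 147.0], [443.0, 334.0, 159.0]]
```

```bash
python3 -m creep '[[[5.5,0,0,0,0],[5.5,0,0,0,0],[5.5,0,0,0,0],[5.5,0,0,0,0],[5.5,0,0,0,0],[5.5,0,0,0,0],[5.5,2,0,0,0],[5.5,2,0,0,0],[5.5,1.3,0,0,0],[5.5,0,0,0,0]]]'; python3 -m creep '[[[1.0,0,0,0,0],[1.0,0,0,0,0],[1.0,0,0,0,0],[1.0,0,0,0,0],[1.0,0,0,0,0],[1.0,0,0,0,0],[1.0,0,0,0,0],[1.0,0,0,0,0],[1.0,0,0,0,0],[1.0,0,0,0,0]]]'; python3 -c "
from h import *
st();go(427.5,324,2,-14.6)"
```

```text
clock: 6.5
tool_pos: [426.2, 322.6, 0.2]
ee_rot: [-22.2, 89.9, -126.8]
wrist_force: [0.3, 0.1, 1.3]
gripper_width: 0.633
clock: 7.75
tool_pos: [426.6, 323.1, 0.9]
ee_rot: [-25.4, 90.0, -130.0]
wrist_force: [0.2, -0.1, 1.0]
gripper_width: 0.117
7.75 [426.6 323.1   0.9] [ -25.43   90.   -130.02] [ 0.2 -0.1  1. ] 0.117
jaw yaw -14.6 shift cm [-0.11  0.06 -0.11] turn 0.0
```

```bash
python3 - <<'E'
from h import *
shot('wrist','w3');shot('side','b3')
a=cv2.imread('pics/w3.png');crop('b3',200,180,330,340,2.4,'b3c');b=cv2.imread('pics/b3c.png')
cv2.imwrite('pics/e.png',np.hstack([a,b[:384,:280]]))
E
```

```text
(no output)
```

View pics/e.png

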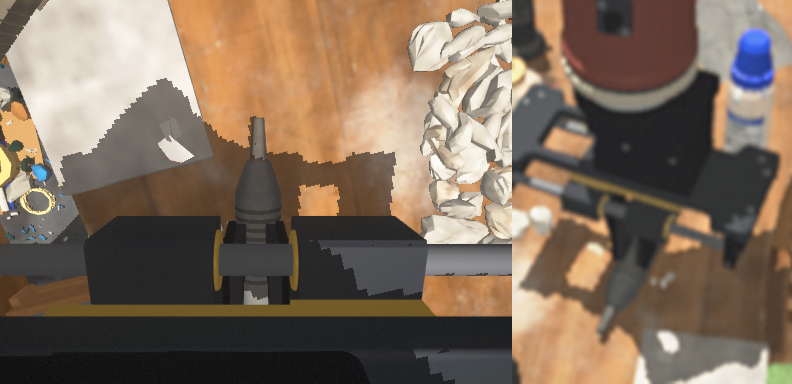

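Handpiece still between the fingers, apparently flat on the bench. I'll check the finger geometry and whether it is actually contacted.

```bash
python3 - <<'E'
from h import *
s=load('w3');P=cloud(s)
d=np.array([np.cos(np.radians(75.4)),np.sin(np.radians(75.4))]); n=np.array([d[1],-d[0]])
o=np.array([426.6,323.1])
for v in (150,180,200,212,230,236,240,282,290,298):
    print(v,[(u,round(float((P[v,u,:2]-o)@n)),round(float((P[v,u,:2]-o)@d)),round(float(P[v,u,2]))) for u in range(216,304,6)])
cv2.imwrite('pics/w3c.png',cv2.resize(cv2.imread('pics/w3.png')[100:310,190:330],None,fx=2.8,fy=2.8,interpolation=cv2.INTER_CUBIC))
E
```

```text
150 [(216, -23, 44, -1), (222, -19, 44, 0), (228, -16, 44, 0), (234, -13, 44, -2), (240, -9, 44, 0), (246, -6, 44, -1), (252, -2, 46, 16), (258, 1, 46, 17), (264, 4, 46, 15), (270, 8, 44, -1), (276, 11, 44, -1), (282, 15, 44, -1), (288, 18, 44, 0), (294, 21, 44, 0), (300, 25, 44, -1)]
180 [(216, -23, 27, -2), (222, -20, 27, -2), (228, -16, 27, 1), (234, -13, 27, -1), (240, -8, 31, 17), (246, -5, 31, 20), (252, -2, 31, 21), (258, 1, 31, 21), (264, 4, 31, 21), (270, 7, 31, 20), (276, 11, 30, 15), (282, 15, 27, -2), (288, 19, 27, -1), (294, 22, 27, 0), (300, 26, 27, -1)]
200 [(216, -23, 15, 0), (222, -20, 15, -2), (228, -17, 15, -1), (234, -13, 15, 0), (240, -8, 21, 22), (246, -5, 21, 23), (252, -2, 22, 25), (258, 1, 22, 25), (264, 4, 21, 24), (270, 7, 21, 23), (276, 11, 20, 19), (282, 15, 15, 0), (288, 19, 15, -1), (294, 22, 15, -1), (300, 26, 15, -1)]
212 [(216, -24, 7, -1), (222, -20, 8, 0), (228, -17, 7, -1), (234, -13, 7, -1), (240, -8, 14, 21), (246, -5, 15, 24), (252, -2, 15, 25), (258, 1, 15, 25), (264, 4, 15, 25), (270, 7, 15, 24), (276, 11, 14, 21), (282, 16, 7, -1), (288, 19,
[... 1082 characters left out ...]
5), (270, 5, 5, 78), (276, 7, 5, 78), (282, 10, 5, 78), (288, 10, 14, 95), (294, 9, 28, 120), (300, 10, 30, 123)]
290 [(216, -10, 24, 117), (222, -10, 15, 101), (228, -10, 4, 82), (234, -8, 1, 78), (240, -6, 2, 79), (246, -5, -31, 23), (252, -2, -29, 25), (258, 1, -29, 24), (264, 4, -29, 24), (270, 5, 1, 78), (276, 7, 1, 78), (282, 10, 2, 79), (288, 10, 13, 99), (294, 9, 24, 117), (300, 10, 27, 121)]
298 [(216, -10, 21, 116), (222, -10, 13, 103), (228, -10, 2, 84), (234, -8, -2, 78), (240, -6, -2, 77), (246, -6, -35, 23), (252, -2, -35, 24), (258, 1, -34, 25), (264, 4, -34, 25), (270, 5, -1, 79), (276, 8, -2, 77), (282, 10, -1, 79), (288, 10, 12, 100), (294, 10, 20, 114), (300, 10, 26, 123)]
```

View pics/w3c.png

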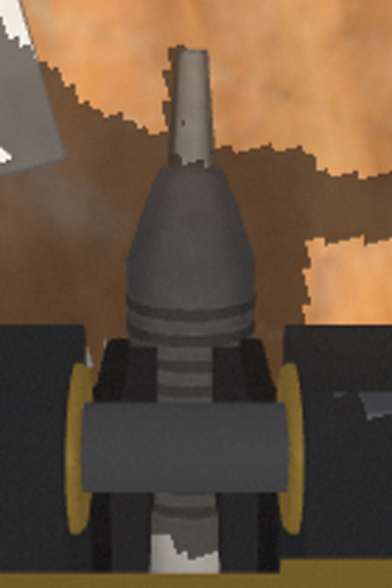

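```bash
python3 - <<'E'
from h import *
for f,tcp in (('w1',(396.7,328.6,65.3)),('w2',(427.8,324.1,55.9)),('w3',(426.6,323.1,.9))):
    s=load(f);P=cloud(s)-np.array(tcp)
    d=np.array([np.cos(np.radians(75.4)),np.sin(np.radians(75.4))]); n=np.array([d[1],-d[0]])
    N=P[...,:2]@n; D=P[...,:2]@d; Z=P[...,2]
    # finger pixels: |D|<16, Z in -5..70, near-camera
    m=(abs(D)<16)&(abs(N)<65)&(Z>28 if f=='w3' else Z>-20)&(Z<75)
    v,u=np.where(m)
    print(f,m.sum(),'Zmin',np.percentile(Z[m],[0.5,2,10]) if m.any() else '', 'N hist',np.histogram(N[m],bins=range(-60,61,10))[0])
    print(' tip projection',proj(s,np.array(tcp)+np.r_[9*d,0]).round(), [np.round(proj(s,np.array(tcp)+np.r_[9.5*d,z]),0).tolist() for z in (0,19,38)])
E
```

```text
w1 2060 Zmin [27.91943772 28.80233945 32.37672527] N hist [156 880   0   0   0   0   0   0   0   0 913 111]
 tip projection [[256. 210.]] [[[256.0, 210.0]], [[256.0, 220.0]], [[256.0, 233.0]]]
w2 1053 Zmin [27.8860994  28.59504421 32.32832503] N hist [  0   0   0   0 351 176 214 312   0   0   0   0]
 tip projection [[256. 210.]] [[[256.0, 209.0]], [[256.0, 220.0]], [[256.0, 232.0]]]
w3 949 Zmin [28.29495574 29.04883585 31.89926178] N hist [  0   0   0   0 215 259 289 186   0   0   0   0]
 tip projection [[256. 210.]] [[[256.0, 210.0]], [[256.0, 220.0]], [[256.0, 232.0]]]
```

The fingertips sit a constant ~28 mm above the reported TCP: the fingers are effectively shorter than stated. That explains the empty grasps, so I'll go 25 mm deeper and watch the force.

```bash
python3 -m creep '[[[5.5,0,0,0,0],[5.5,0,0,0,0],[5.5,0,0,0,0],[5.5,0,0,0,0],[5.5,0,0,0,0],[5.5,0,0,0,0],[5.5,0,0.1,0,0],[5.5,0.8,0,0,0],[5.5,0.7,0,0,0],[5.5,0,0,0,0]]]'; python3 -m creep '[[[5.5,0.4,0,0,0],[5.5,0.3,0,0,0],[5.5,0.2,0,0,0],[5.5,0,0,0,0],[1,0,0,0,0],[1,0,0,0,0],[1,0,0,0,0],[1,0,0,0,0],[1,0,0,0,0],[1,0,0,0,0]]]'; python3 -c "
from h import *
st();go(427.5,324,2,-14.6)"
```

```text
clock: 9.1
tool_pos: [427.1, 322.3, -15.0]
ee_rot: [-25.7, 89.9, -130.3]
wrist_force: [-0.1, -0.7, 0.7]
gripper_width: 0.635
clock: 10.35
tool_pos: [427.7, 322.9, -23.0]
ee_rot: [145.7, 90.0, 41.1]
wrist_force: [-0.4, -0.6, 0.7]
gripper_width: 0.279
10.35 [427.7 322.9 -23. ] [145.74  89.99  41.15] [-0.4 -0.6  0.7] 0.279
jaw yaw -14.6 shift cm [-2.5  -0.05 -0.1 ] turn 0.0
```

```bash
python3 -m creep '[[[1,-0.5,0,0,0],[1,-1,0,0,0],[1,-1.5,0,0,0],[1,-2,0,0,0],[1,-1,0,0,0],[1,0,-0.5,0,-7],[1,0,-0.5,0,-7],[1,0,-0.5,0,-5.6],[1,0,-0.5,0,0],[1,0,0,0,0]]]'; python3 -c "
from h import *
s=st();print(np.round(s['qpos'],1));go(420,262,120,5);go(443.5,91,120,5)"
```

```text
clock: 11.6
tool_pos: [407.5, 324.4, 37.1]
ee_rot: [-125.5, 90.0, 149.4]
wrist_force: [0.8, -0.6, -3.6]
gripper_width: 0.275
11.6 [407.5 324.4  37.1] [-125.48   89.99  149.42] [ 0.8 -0.6 -3.6] 0.275
[-63.1  12.9  22.  113.   -5.9  55.2 -33.3]
jaw yaw 4.9 shift cm [-8.29  0.71  6.32] turn -0.1
jaw yaw 4.9 shift cm [-8.3   1.59 23.56] turn -0.1
```

```bash
python3 -m creep '[[[1,-3,0.3,2,0],[1,-3,0.2,2,0],[1,-2.3,0.2,2.3,0],[1,0,0.2,3.5,0],[1,0,0.2,4,0],[1,0,0.2,4,0],[1,0,0.2,3.5,0],[1,0,0.3,2.3,0],[1,0,0,0,0],[1,0,0,0,0]]]'; python3 - <<'E'
from h import *
s=st();go(443.5,91,120,5)
shot('wrist','w4'); shot('side','b4')
for f in ('w4','b','b4'):
    Q=cloud(load(f)).reshape(-1,3)
    m=(Q[:,0]>405)&(Q[:,0]<485)&(Q[:,1]>105)&(Q[:,1]<150)&(Q[:,2]>20)&(Q[:,2]<67)
    F=Q[m]; print(f,'far fork',len(F),np.round(np.percentile(F,[1,50,99],0),0).tolist() if len(F) else '')
    m=(Q[:,0]>405)&(Q[:,0]<490)&(Q[:,1]>20)&(Q[:,1]<180)&(Q[:,2]>8.)&(Q[:,2]<12.5)
    if m.any(): print(' base',m.sum(),cv2.minAreaRect(Q[m][:,:2].astype(np.float32)))
E
```

```text
clock: 12.85
tool_pos: [446.3, 91.5, 120.0]
ee_rot: [175.5, 90.0, 90.5]
wrist_force: [-0.2, -0.2, -2.0]
gripper_width: 0.277
12.85 [446.3  91.5 120. ] [175.52  89.98  90.48] [-0.2 -0.2 -2. ] 0.277
jaw yaw 5.0 shift cm [ 0.   -0.29  0.02] turn -0.0
w4 far fork 538 [[416.0, 119.0, 41.0], [435.0, 124.0, 57.0], [468.0, 129.0, 64.0]]
 base 4158 ((442.25433349609375, 91.81898498535156), (82.33676147460938, 101.75342559814453), 5.035867691040039)
b far fork 149 [[416.0, 119.0, 21.0], [441.0, 126.0, 47.0], [466.0, 130.0, 64.0]]
 base 740 ((443.502197265625, 83.13931274414062), (80.72622680664062, 123.50202941894531), 2.1279118061065674)
b4 far fork 149 [[416.0, 119.0, 21.0], [441.0, 126.0, 47.0], [466.0, 130.0, 63.0]]
 base 743 ((444.5616760253906, 84.43669128417969), (78.95310974121094, 126.27494812011719), 0.00809109304100275)
```

View pics/w4.png

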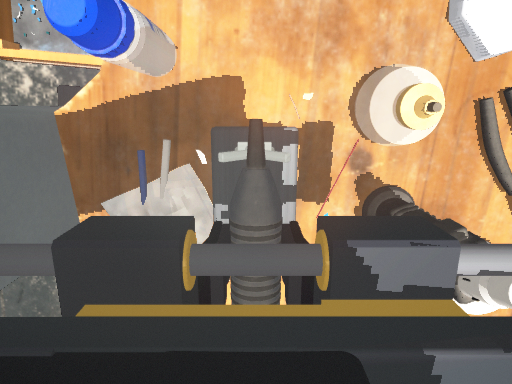

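```bash
python3 - <<'E'
from h import *
for f in 'ab':
    Q=cloud(load(f)).reshape(-1,3)
    for lo,hi in ((7,20),(30,60),(60,90),(90,130),(130,185)):
        m=(Q[:,0]>505)&(Q[:,0]<610)&(Q[:,1]>40)&(Q[:,1]<150)&(Q[:,2]>lo)&(Q[:,2]<hi)
        if m.any(): print(f,lo,hi,m.sum(),np.round(np.percentile(Q[m],[2,50,98],0)[:,:2]).tolist())
E
```

```text
a 7 20 149 [[535.0, 52.0], [560.0, 72.0], [592.0, 147.0]]
a 30 60 162 [[538.0, 58.0], [562.0, 71.0], [583.0, 150.0]]
a 60 90 120 [[556.0, 58.0], [564.0, 62.0], [585.0, 86.0]]
a 90 130 183 [[556.0, 57.0], [563.0, 64.0], [585.0, 96.0]]
a 130 185 200 [[558.0, 58.0], [567.0, 75.0], [586.0, 96.0]]
b 7 20 142 [[551.0, 65.0], [566.0, 90.0], [593.0, 99.0]]
b 30 60 154 [[556.0, 75.0], [568.0, 90.0], [586.0, 97.0]]
b 60 90 164 [[556.0, 76.0], [567.0, 91.0], [587.0, 96.0]]
b 90 130 228 [[554.0, 67.0], [565.0, 92.0], [586.0, 103.0]]
b 130 185 249 [[557.0, 75.0], [567.0, 89.0], [583.0, 98.0]]
```

```bash
python3 -m creep '[[[1,0,-0.33,0,0],[1,1.5,0,0,0],[1,2,0,0,0],[1,2,0,0,0],[1,1.5,0,0,0],[1,1,0,0,0],[1,0.6,0,0,0],[1,0.4,0,0,0],[1,0.2,0,0,0],[1,0,0,0,0]]]'; python3 - <<'E'
from h import *
s=st();go(442.8,91.5,22.5,5)
E
```

```text
clock: 14.2
tool_pos: [443.2, 90.7, 28.1]
ee_rot: [117.6, 90.0, 32.6]
wrist_force: [0.2, 0.3, -2.2]
gripper_width: 0.277
14.2 [443.2  90.7  28.1] [117.57  89.98  32.57] [ 0.2  0.3 -2.2] 0.277
jaw yaw 5.0 shift cm [ 0.56 -0.04 -0.09] turn 0.0
```

```bash
python3 -m creep '[[[1,0.1,0,0,0],[1,0.1,0,0,0],[1,0.1,0,0,0],[1,0.1,0,0,0],[1,0.1,0,0,0],[1,0.05,0,0,0],[1,0.05,0,0,0],[1,0,0,0,0],[1,0,0,0,0],[1,0,0,0,0]]]'; python3 - <<'E'
from h import *
s=st();go(442.8,91.5,22.5,5)
E
```

```text
clock: 15.45
tool_pos: [444.8, 91.0, 22.9]
ee_rot: [102.9, 89.8, 17.9]
wrist_force: [3.0, -0.7, 5.8]
gripper_width: 0.276
15.45 [444.8  91.   22.9] [102.91  89.82  17.91] [ 3.  -0.7  5.8] 0.276
jaw yaw 5.0 shift cm [ 0.04 -0.19 -0.07] turn -0.0
```

```bash
python3 -m creep '[[[1,-0.05,0.15,0,0],[2.2,0,0,0,0],[3,0,0,0,0],[4.5,0,0,0,0],[5.5,0,0,0,0],[5.5,0,0,0,0],[5.5,0,0,0,0],[5.5,-0.5,0,0,0],[5.5,-2,0,0,0],[5.5,-3,0,0,0]]]'; python3 -m creep '[[[5.5,-3,0,0,0],[5.5,-3,0,0,0],[5.5,-2,0,0,0],[5.5,0,0,3,0],[5.5,0,0,4,0],[5.5,0,0,5,0],[5.5,0,0,5,0],[5.5,0,0,3,0],[5.5,0,0,0,0],[5.5,0,0,0,0]]]'; python3 - <<'E'
from h import *
s=st();print(np.round(s['qpos'],1)); shot('wrist','w5'); shot('scene','a5'); shot('side','b5')
a=cv2.imread('pics/w5.png'); crop('a5',200,150,350,310,1.9,'t'); b=cv2.imread('pics/t.png'); crop('b5',220,140,310,290,2.53,'t'); c=cv2.imread('pics/t.png')[:,:227]
out=np.zeros((600,800,3),np.uint8); out[:384,:512]=a; out[:304,512:797]=b[:304,:285]; out[304:304+290,540:540+227]=c[:290]; cv2.imwrite('pics/f.png',out)
E
```

```text
clock: 16.7
tool_pos: [444.0, 90.3, 77.8]
ee_rot: [-53.7, 89.9, -138.7]
wrist_force: [0.5, 0.2, -0.0]
gripper_width: 0.632
clock: 17.95
tool_pos: [462.0, -107.7, 157.5]
ee_rot: [-160.5, 90.0, 114.5]
wrist_force: [0.5, 0.4, -0.2]
gripper_width: 0.631
17.95 [ 462.  -107.7  157.5] [-160.52   89.98  114.52] [ 0.5  0.4 -0.2] 0.631
[-41.4  -2.8  48.7 112.3   2.3  69.6  11.5]
```

View pics/f.png

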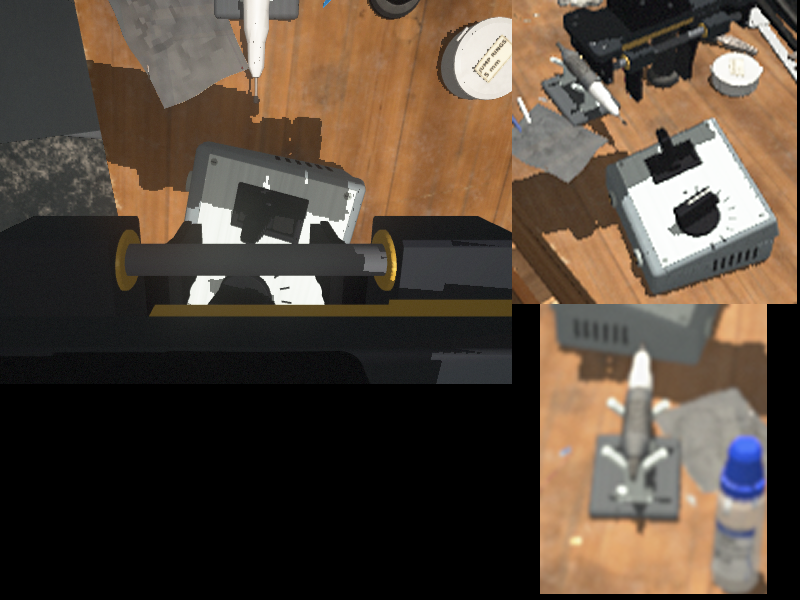

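Handpiece lies along the stand in both forks. Now go past the knob so the wrist camera sees the panel.

```bash
python3 -m creep '[[[5.5,0,0,4,0],[5.5,0,0,5,0],[5.5,0,0,5,0],[5.5,0,0,4,0],[5.5,0,0,1,0],[5.5,0,0,0,0],[5.5,0,0,0,0],[5.5,0,0,0,0],[5.5,0,0,0,0],[5.5,0,0,0,0]]]'; python3 - <<'E'
from h import *
s=st();print(np.round(s['qpos'],1)); shot('wrist','w6')
sc=load('w6'); Q=cloud(sc); im=sc['im']
M=R.from_euler('xyz',s['ee_rot'],degrees=True).as_matrix();print(np.degrees(np.arctan2(M[1,1],M[0,1])))
white=(im.min(-1)>140)
m=white&(Q[...,0]>370)&(Q[...,0]<560)&(Q[...,1]>-285)&(Q[...,1]<-60)&(Q[...,2]>40)&(Q[...,2]<90); P=Q[m]
for _ in range(4):
    A=np.c_[P[:,:2],np.ones(len(P))]; k=np.linalg.lstsq(A,P[:,2],rcond=None)[0]; P=P[abs(A@k-P[:,2])<2.5]
print('panel',k,'yaw',np.degrees(np.arctan2(k[1],k[0])),np.hypot(k[0],k[1]),len(P),cv2.minAreaRect(P[:,:2].astype(np.float32)))
h=Q[...,2]-(Q[...,0]*k[0]+Q[...,1]*k[1]+k[2])
ins=(Q[...,0]>370)&(Q[...,0]<560)&(Q[...,1]>-290)&(Q[...,1]<-60)
for nm,lo,hi in (('bar',30,42),('lever',42,75),('frame',4,9)):
    g=ins&(h>lo*.966)&(h<hi/.966)&(im.max(-1)<110 if nm!='bar' else True)
    kk,l,stt,c=cv2.connectedComponentsWithStats(g.astype(np.uint8))
    for i in range(1,kk):
        if stt[i,4]>25: print(nm,np.round(c[i]),stt[i,4],np.round(Q[l==i].mean(0),1),cv2.minAreaRect(Q[l==i][:,:2].astype(np.float32)))
cv2.imwrite('pics/g.png',cv2.resize(im[60:245,120:420,::-1],None,fx=2.6,fy=2.6,interpolation=cv2.INTER_CUBIC))
E
```

```text
clock: 19.35
tool_pos: [478.8, -297.4, 157.6]
ee_rot: [126.7, 90.0, 41.7]
wrist_force: [0.6, 0.7, -0.5]
gripper_width: 0.635
19.35 [ 478.8 -297.4  157.6] [126.7   89.98  41.73] [ 0.6  0.7 -0.5] 0.635
[-22.2  15.8  59.  101.3 -14.3  71.   45.6]
5.038522084445973
panel [ 2.63350453e-01 -3.20721320e-02 -6.31716999e+01] yaw -6.943572534900275 0.2652962169944352 14282 ((469.4913330078125, -198.89227294921875), (140.3376922607422, 96.9992904663086), 0.512322723865509)
bar [231.  74.] 1533 [ 454.1 -209.   100.8] ((453.63134765625, -208.8080291748047), (47.97226333618164, 14.958488464355469), 3.012861490249634)
frame [245.  56.] 684 [ 461.5 -192.5   71.6] ((461.9992370605469, -192.3288116455078), (15.388934135437012, 43.633968353271484), 83.80303955078125)
frame [242.  98.] 1031 [ 461.7 -223.7   72.6] ((462.83270263671875, -224.457275390625), (46.86022186279297, 19.126298904418945), 8.002608299255371)
```

View pics/g.png

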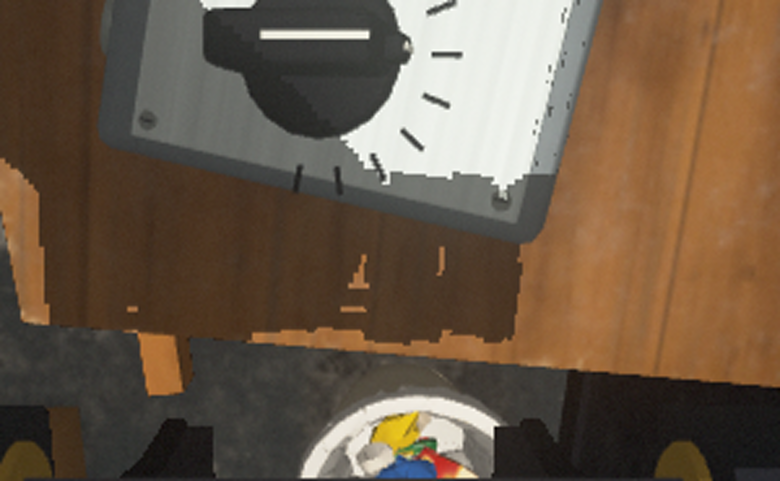

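The pointer (nose at crop (405,48)) points to the unit's back, at position 4 by fit (80°). Before gripping, I'll check where the gripper body really begins, as it will hang over the lever.

```bash
python3 - <<'E'
from h import *
for f,tcp,yaw in (('b3',(426.6,323.1,.9),-14.6),('b4',(446.3,91.5,120),5),('b2',(427.8,324.1,55.9),-14.6),('a5',(462,-107.7,157.5),5),('b5',(462,-107.7,157.5),5)):
    P=cloud(load(f)).reshape(-1,3)-np.array(tcp); a=np.radians(yaw)
    N=P[:,:2]@[np.cos(a),np.sin(a)]; D=P[:,:2]@[-np.sin(a),np.cos(a)]
    m=(abs(N)<110)&(abs(D)<60)&(P[:,2]>26)&(P[:,2]<180)
    for lo,hi in ((-110,-70),(-70,-45),(-45,-15),(-15,15),(15,45),(45,70),(70,110)):
        g=m&(N>=lo)&(N<hi); 
        if g.sum()>20: print(f,lo,hi,g.sum(),'Z',np.round(np.percentile(P[g,2],[1,5,20])),'D',np.round(np.percentile(D[g],[2,98])),'N',np.round(np.percentile(N[g],[1,99])))
E
```

```text
b3 -110 -70 807 Z [102. 113. 135.] D [-33.  38.] N [-96. -70.]
b3 -70 -45 667 Z [112. 114. 139.] D [-23.  34.] N [-70. -46.]
b3 -45 -15 661 Z [ 44. 104. 117.] D [11. 39.] N [-44. -15.]
b3 -15 15 795 Z [29. 35. 57.] D [-5. 38.] N [-15.  15.]
b3 15 45 398 Z [ 70. 104. 115.] D [-18.  39.] N [15. 44.]
b3 45 70 441 Z [110. 112. 115.] D [-30.  36.] N [46. 70.]
b3 70 110 693 Z [ 26.  29. 112.] D [-33.  57.] N [ 70. 109.]
b4 -110 -70 455 Z [100. 108. 124.] D [-34.  40.] N [-95. -71.]
b4 -70 -45 355 Z [108. 110. 130.] D [-23.  36.] N [-70. -45.]
b4 -45 -15 797 Z [ 31.  53. 109.] D [10. 40.] N [-45. -15.]
b4 -15 15 1016 Z [34. 38. 44.] D [-52.  45.] N [-15.  15.]
b4 15 45 642 Z [ 36.  60. 106.] D [-24.  40.] N [16. 44.]
b4 45 70 293 Z [110. 112. 115.] D [-28.  36.] N [45. 70.]
b4 70 110 426 Z [100. 106. 121.] D [-32.  40.] N [71. 94.]
b2 -110 -70 898 Z [100. 110. 132.] D [-34.  37.] N [-97. -70.]
b2 -70 -45 736 Z [110. 112. 137.] D [-24.  32.] N [-70. -46.]
b2 -45 -15 873 Z [ 31.  45. 110.] D [-1. 38.] N [-44. -15.]
b2 -15 15 882 Z [29. 36. 63.] D [-6. 37.] N [-15.  15.]
b2 15 45 475 Z [ 64. 1
[... 282 characters left out ...]
45 -15 544 Z [30. 37. 64.] D [-38.   6.] N [-45. -15.]
a5 -15 15 381 Z [109. 111. 126.] D [-32. -16.] N [-15.  15.]
a5 15 45 506 Z [28. 35. 56.] D [-38.   9.] N [16. 44.]
a5 45 70 366 Z [104. 108. 120.] D [-38.  24.] N [45. 70.]
a5 70 110 478 Z [ 99. 102. 113.] D [-37.  35.] N [70. 94.]
b5 -110 -70 308 Z [100. 105. 119.] D [-33.  41.] N [-94. -71.]
b5 -70 -45 325 Z [103. 107. 116.] D [-23.  40.] N [-70. -45.]
b5 -45 -15 618 Z [32. 47. 85.] D [ 8. 40.] N [-45. -16.]
b5 -15 15 428 Z [108. 111. 129.] D [21. 35.] N [-14.  13.]
b5 15 45 483 Z [29. 38. 72.] D [-21.  40.] N [15. 45.]
b5 45 70 284 Z [104. 107. 117.] D [-31.  41.] N [45. 70.]
b5 70 110 301 Z [100. 103. 115.] D [-33.  41.] N [71. 94.]
```

Body starts 98 mm behind the reported TCP (i.e. everything is shifted 28 mm), so it clears the lever. Move over the knob and turn the jaws.

```bash
python3 -m creep '[[[5.5,0,-0.5,-3,0],[5.5,0,-0.5,-3,0],[5.5,0,-0.5,-3,0],[5.5,0,0,0,10.5],[5.5,0,0,0,10.5],[5.5,0,0,0,10.5],[5.5,0,0,0,10.5],[5.5,0,0,0,10.5],[5.5,0,0,0,10.5],[5.5,0,0,0,10.5]]]';python3 -m creep '[[[4,0,0,0,10.5],[4,0,0,0,8],[4,0,0,0,0],[4,1,0,0,0],[4,2,0,0,0],[4,2,0,0,0],[4,0,0,0,0],[4,0,0,0,0],[4,0,0,0,0],[4,0,0,0,0]]]'; python3 - <<'E'
from h import *
s=st();print(np.round(s['qpos'],1));go(456,-209,56,-87)
E
```

```text
clock: 20.65
tool_pos: [455.8, -209.5, 157.5]
ee_rot: [-146.8, 90.0, 54.3]
wrist_force: [0.1, 0.2, 0.3]
gripper_width: 0.632
clock: 21.9
tool_pos: [456.2, -209.5, 108.0]
ee_rot: [-172.5, 89.9, 10.6]
wrist_force: [-0.3, -0.2, -0.6]
gripper_width: 0.461
21.9 [ 456.2 -209.5  108. ] [-172.46   89.94   10.57] [-0.3 -0.2 -0.6] 0.461
[-39.4   9.   64.9 112.9  -9.2  63.5 -57.6]
jaw yaw -87.0 shift cm [ 5.2  -0.05  0.02] turn 0.0
```

```bash
python3 -m creep '[[[4,2,0,0,0],[4,2,0,0,0],[4,1.2,0,0,0],[0.8,0,0,0,0],[0.8,0,0,0,0],[0.8,0,0,0,0],[0.8,0,0,0,0],[0.8,0,0,0,0],[0.8,0,0,0,0],[0.8,0,0,0,0]]]'; python3 - <<'E'
from h import *
s=st();go(456,-209,56,-87)
E
```

```text
clock: 23.15
tool_pos: [456.3, -209.7, 56.0]
ee_rot: [161.2, 90.0, -15.8]
wrist_force: [-1.0, 0.5, 6.5]
gripper_width: 0.172
23.15 [ 456.3 -209.7   56. ] [161.19  89.95 -15.8 ] [-1.   0.5  6.5] 0.172
jaw yaw -87.0 shift cm [-0.   -0.07  0.03] turn 0.0
```

```bash
python3 -m creep '[[[0.8,0,0,0,-8],[0.8,0,0,0,-8],[0.8,0,0,0,-8],[0.8,0,0,0,-8],[0.8,0,0,0,-8],[0.8,0,0,0,-8],[0.8,0,0,0,-8],[0.8,0,0,0,-8],[0.8,0,0,0,-8],[0.8,0,0,0,-8]]]'; python3 - <<'E'
from h import *
s=st();go(456,-209,56,-7);print(np.round(s['moment'],2),np.round(s['qpos'],1))
E
```

```text
clock: 24.4
tool_pos: [455.2, -208.5, 55.5]
ee_rot: [-134.0, 89.9, 129.3]
wrist_force: [-4.4, 3.6, 6.7]
gripper_width: 0.201
24.4 [ 455.2 -208.5   55.5] [-133.99   89.88  129.29] [-4.4  3.6  6.7] 0.201
jaw yaw -6.7 shift cm [-0.06  0.09  0.04] turn 0.3
[ 0.27  0.67 -0.13] [-22.4  11.2  46.6 115.5  -9.7  57.2  22.2]
```

```bash
python3 -m creep '[[[0.8,0,0,0,-3],[0.8,0,0,0,-4],[0.8,0,0,0,0],[0.8,0,0,0,0],[0.8,0,0,0,6],[0.8,0,0,0,0],[2.5,0,0,0,0],[4,0,0,0,0],[4.5,0,0,0,0],[4.5,0,0,0,0]]]'; python3 - <<'E'
from h import *
s=st();go(459.9,-124.9,110,-7)
E
python3 -m creep '[[[4.5,-1,0,0,0],[4.5,-2.5,0,0,0],[4.5,-2.5,0,0,0],[4.5,0,-0.2,-2.8,0],[4.5,0,-0.2,-2.8,0],[4.5,0,-0.2,-2.7,0],[4.5,0,0,0,0],[4.5,0,0,0,0],[4.5,0,0,0,0],[4.5,0,0,0,0]]]'
python3 - <<'E'
from h import *
s=st();go(459.9,-124.9,77,-7)
shot('scene','a7')
k=np.array([.26335,-.03207,-63.17]); Q=cloud(load('a7')); h=(Q[...,2]-(Q[...,0]*k[0]+Q[...,1]*k[1]+k[2]))*.966
for nm,lo,hi,yr in (('bar',30,41,(-245,-165)),('lever',30,65,(-160,-90))):
    g=(Q[...,0]>400)&(Q[...,0]<520)&(Q[...,1]>yr[0])&(Q[...,1]<yr[1])&(h>lo)&(h<hi); S=Q[g]
    print(nm,g.sum(),S.mean(0).round(1),np.percentile(S,[2,98],0).round(0).tolist(),cv2.minAreaRect(S[:,:2].astype(np.float32)))
E
```

```text
clock: 25.65
tool_pos: [455.9, -209.5, 55.5]
ee_rot: [29.9, 90.0, -66.1]
wrist_force: [-0.5, -0.7, -0.3]
gripper_width: 0.489
25.65 [ 455.9 -209.5   55.5] [ 29.94  89.99 -66.06] [-0.5 -0.7 -0.3] 0.489
jaw yaw -6.0 shift cm [-5.45 -0.48 -8.46] turn 1.0
clock: 26.9
tool_pos: [458.4, -127.0, 115.5]
ee_rot: [-12.0, 90.0, -108.1]
wrist_force: [-0.2, 0.5, -0.8]
gripper_width: 0.517
26.9 [ 458.4 -127.   115.5] [ -12.05   89.98 -108.11] [-0.2  0.5 -0.8] 0.517
jaw yaw -6.1 shift cm [ 3.85  0.12 -0.22] turn 0.9
bar 146 [ 451.6 -211.7   99.6] [[443.0, -233.0, 96.0], [460.0, -188.0, 103.0]] ((452.0935363769531, -210.5358123779297), (47.266807556152344, 15.661699295043945), 83.1109390258789)
lever 90 [ 460.2 -130.9  114.5] [[454.0, -137.0, 96.0], [471.0, -118.0, 126.0]] ((459.4919128417969, -128.58753967285156), (16.08200454711914, 22.12742042541504), 30.66497802734375)
```

Bar yaw is now 83.1°, i.e. at zero (unit's left is 83.1°). The fingers straddle the lever; now down and push it off.

```bash
python3 -m creep '[[[4.5,1.3,0.1,-0.1,0],[4.5,1.3,0,0,0],[4.5,1.25,0,0,0],[4.5,0,-1,0,0],[4.5,0,-1,0,0],[4.5,0,-0.8,0,0],[4.5,0,-0.4,0,0],[4.5,0,0,0,0],[4.5,0,0,0,0],[4.5,0,0,0,0]]]'
python3 - <<'E'
from h import *
s=st();M=R.from_euler('xyz',s['ee_rot'],degrees=True).as_matrix();ux=np.array([.993,-.12,0])
print('u',(np.array(s['tool_pos'])-[471.8,-126.3,0])@ux,'force tool y',M[:,1]@s['wrist_force'])
E
```

```text
clock: 28.2
tool_pos: [427.7, -122.0, 76.9]
ee_rot: [-72.3, 90.0, -168.3]
wrist_force: [0.4, 0.8, 2.8]
gripper_width: 0.516
28.2 [ 427.7 -122.    76.9] [ -72.3    89.97 -168.29] [0.4 0.8 2.8] 0.516
u -44.267084622220416 force tool y 0.293866919647594
```

Continue in 3 mm steps until it stops.

```bash
python3 -m creep '[[[4.5,0,-0.3,0,0],[4.5,0,-0.2,0,0],[4.5,0,-0.2,0,0],[4.5,0,-0.1,0,0],[4.5,0,-0.1,0,0],[4.5,0,-0.1,0,0],[4.5,0,0,0,0],[4.5,0,0,0,0],[4.5,0,0,0,0],[4.5,0,0,0,0]]]'
python3 - <<'E'
from h import *
s=st();M=R.from_euler('xyz',s['ee_rot'],degrees=True).as_matrix();ux=np.array([.993,-.12,0])
print('u',(np.array(s['tool_pos'])-[471.8,-126.3,0])@ux,'force tool y',M[:,1]@s['wrist_force'])
shot('scene','a8');shot('side','b8')
k=np.array([.26335,-.03207,-63.17])
for f in ('a8','b8'):
    Q=cloud(load(f)); h=(Q[...,2]-(Q[...,0]*k[0]+Q[...,1]*k[1]+k[2]))*.966
    g=(Q[...,0]>400)&(Q[...,0]<500)&(Q[...,1]>-160)&(Q[...,1]<-90)&(h>12)&(h<65)&(Q[...,2]<125); S=Q[g]; U=(S-[471.8,-126.3,0])@ux
    for z in range(75,125,6):
        q=(S[:,2]>=z)&(S[:,2]<z+6)
        if q.any(): print(f,z,q.sum(),np.percentile(U[q],[2,98]).round(0))
E
```

```text
clock: 29.45
tool_pos: [422.3, -121.6, 78.9]
ee_rot: [87.7, 89.5, -8.2]
wrist_force: [12.9, -2.6, 3.0]
gripper_width: 0.517
29.45 [ 422.3 -121.6   78.9] [87.74 89.48 -8.24] [12.9 -2.6  3. ] 0.517
u -49.676268574705624 force tool y 13.118999936402435
a8 75 11 [-11.  -0.]
a8 81 14 [-18.  -3.]
a8 87 16 [-24. -11.]
a8 93 14 [-31. -15.]
a8 99 13 [-41. -20.]
a8 105 48 [-41. -21.]
a8 111 29 [-37. -19.]
a8 117 14 [-28. -19.]
a8 123 6 [-28. -23.]
b8 75 13 [-14.   3.]
b8 81 11 [-23.  -2.]
b8 87 15 [-27.  -9.]
b8 93 19 [-33. -13.]
b8 99 18 [-38. -21.]
b8 105 26 [-41. -23.]
b8 111 21 [-37. -22.]
b8 117 10 [-28. -21.]
b8 123 4 [-28. -24.]
```

13 N against the stop, lever line at about -0.54 rad: fully off. Now throw it on.

```bash
python3 -m creep '[[[4.5,0,1,0,0],[4.5,0,1.5,0,0],[4.5,0,1.5,0,0],[4.5,0,1.5,0,0],[4.5,0,1.2,0,0],[4.5,0,0.8,0,0],[4.5,0,0.4,0,0],[4.5,0,0.1,0,0],[4.5,0,0,0,0],[4.5,0,0,0,0]]]'
python3 - <<'E'
from h import *
s=st();M=R.from_euler('xyz',s['ee_rot'],degrees=True).as_matrix();ux=np.array([.993,-.12,0])
print('u',(np.array(s['tool_pos'])-[471.8,-126.3,0])@ux,'force tool y',M[:,1]@s['wrist_force'])
E
```

```text
clock: 30.8
tool_pos: [497.2, -129.3, 77.0]
ee_rot: [158.2, 90.0, 62.2]
wrist_force: [-2.1, -0.0, -0.5]
gripper_width: 0.518
30.8 [ 497.2 -129.3   77. ] [158.16  89.99  62.16] [-2.1 -0.  -0.5] 0.518
u 25.628092512797352 force tool y -2.064854960295994
```

```bash
python3 -m creep '[[[4.5,0,0.2,0,0],[4.5,0,0.2,0,0],[4.5,0,0.1,0,0],[4.5,0,0.1,0,0],[4.5,0,0.1,0,0],[4.5,0,0.1,0,0],[4.5,0,0,0,0],[4.5,0,0,0,0],[4.5,0,0,0,0],[4.5,0,0,0,0]]]'
python3 - <<'E'
from h import *
s=st();M=R.from_euler('xyz',s['ee_rot'],degrees=True).as_matrix();ux=np.array([.993,-.12,0])
print('u',(np.array(s['tool_pos'])-[471.8,-126.3,0])@ux,'force tool y',M[:,1]@s['wrist_force'])
shot('scene','a9');shot('side','b9')
k=np.array([.26335,-.03207,-63.17])
for f in ('a9','b9'):
    Q=cloud(load(f)); h=(Q[...,2]-(Q[...,0]*k[0]+Q[...,1]*k[1]+k[2]))*.966
    g=(Q[...,0]>440)&(Q[...,0]<520)&(Q[...,1]>-160)&(Q[...,1]<-90)&(h>12)&(h<65)&(Q[...,2]<130); S=Q[g]; U=(S-[471.8,-126.3,0])@ux
    for z in range(78,130,6):
        q=(S[:,2]>=z)&(S[:,2]<z+6)
        if q.any(): print(f,z,q.sum(),np.percentile(U[q],[2,98]).round(0))
E
```

```text
clock: 32.05
tool_pos: [502.6, -129.9, 76.4]
ee_rot: [-98.1, 89.7, 165.9]
wrist_force: [-13.2, 2.0, 8.2]
gripper_width: 0.519
32.05 [ 502.6 -129.9   76.4] [-98.09  89.67 165.89] [-13.2   2.    8.2] 0.519
u 31.017456439184862 force tool y -13.417478643403728
a9 78 15 [-2. 10.]
a9 84 14 [2. 9.]
a9 90 7 [ 5. 13.]
a9 96 10 [ 5. 15.]
a9 102 22 [-1. 18.]
a9 108 24 [-1. 20.]
a9 114 30 [-1. 23.]
a9 120 42 [-0. 24.]
a9 126 8 [-1.  8.]
b9 78 10 [-2.  7.]
b9 84 13 [ 1. 10.]
b9 90 11 [ 3. 13.]
b9 96 13 [ 4. 16.]
b9 102 17 [-1. 19.]
b9 108 26 [-1. 21.]
b9 114 24 [-1. 23.]
b9 120 35 [-1. 23.]
b9 126 7 [-2.  6.]
```

Stopped against the on end with 13 N. Back off, rise, and return over the knob.

```bash
python3 -m creep '[[[4.5,0,-0.8,0,0],[4.5,0,-0.9,0,0],[4.5,-2,0,0,0],[4.5,-2,0,0,0],[4.5,0,-0.7,2.8,0],[4.5,0,-0.7,2.8,0],[4,0,-0.7,2.8,0],[4,0,0,0,0.7],[4,0,0,0,0],[4,0,0,0,0]]]'
python3 - <<'E'
from h import *
s=st();go(456,-209.3,56,-6.9)
shot('side','b10')
k=np.array([.26335,-.03207,-63.17]);ux=np.array([.993,-.12,0])
Q=cloud(load('b10')); h=(Q[...,2]-(Q[...,0]*k[0]+Q[...,1]*k[1]+k[2]))*.966
g=(Q[...,0]>420)&(Q[...,0]<520)&(Q[...,1]>-160)&(Q[...,1]<-90)&(h>12)&(h<65)&(Q[...,2]<130); S=Q[g]; U=(S-[471.8,-126.3,0])@ux
for z in range(78,130,6):
    q=(S[:,2]>=z)&(S[:,2]<z+6)
    if q.any(): print(z,q.sum(),np.percentile(U[q],[2,50,98]).round(0))
E
```

```text
clock: 33.4
tool_pos: [459.3, -208.8, 117.0]
ee_rot: [124.0, 90.0, 27.4]
wrist_force: [-0.2, 0.3, -0.1]
gripper_width: 0.459
33.4 [ 459.3 -208.8  117. ] [123.98  89.98  27.38] [-0.2  0.3 -0.1] 0.459
jaw yaw -6.6 shift cm [ 6.1  -0.32  0.09] turn 0.3
78 13 [-0.  2.  8.]
84 12 [ 2.  4. 12.]
90 12 [ 4.  7. 13.]
96 17 [ 4.  8. 16.]
102 17 [ 7. 10. 20.]
108 17 [ 9. 12. 21.]
114 15 [11. 14. 23.]
120 22 [12. 17. 22.]
```

```bash
python3 -m creep '[[[4,2,-0.3,0.1,0.3],[4,2,0,0,0],[4,2.1,0,0,0],[0.8,0,0,0,0],[0.8,0,0,0,0],[0.8,0,0,0,0],[0.8,0,0,0,0],[0.8,0,0,0,0],[0.8,0,0,0,0],[0.8,0,0,0,0]]]'
python3 - <<'E'
from h import *
s=st();go(456,-209.3,56,-6.9);print(s['moment'])
E
python3 -m creep '[[[0.8,0,0,0,0],[0.8,0,0,0,8],[0.8,0,0,0,8],[0.8,0,0,0,8],[0.8,0,0,0,8],[0.8,0,0,0,8],[0.8,0,0,0,8],[0.8,0,0,0,8],[0.8,0,0,0,8],[0.8,0,0,0,6]]]'
python3 - <<'E'
from h import *
s=st();go(456,-209.3,56,-85.9);print(s['moment'])
E
```

```text
clock: 34.7
tool_pos: [454.7, -210.2, 56.6]
ee_rot: [-124.6, 89.9, 138.4]
wrist_force: [-7.1, 2.2, 8.6]
gripper_width: 0.202
34.7 [ 454.7 -210.2   56.6] [-124.56   89.89  138.43] [-7.1  2.2  8.6] 0.202
jaw yaw -7.0 shift cm [ 0.06  0.11 -0.11] turn -0.1
[0.33912974 1.61198062 0.02468552]
clock: 35.95
tool_pos: [454.5, -209.7, 56.4]
ee_rot: [-58.5, 89.8, 134.2]
wrist_force: [-8.6, 3.1, 7.3]
gripper_width: 0.178
35.95 [ 454.5 -209.7   56.4] [-58.55  89.82 134.24] [-8.6  3.1  7.3] 0.178
jaw yaw -77.2 shift cm [ 0.04 -0.01 -0.16] turn 8.7
[ 0.44481909  1.71777518 -0.00707812]
```

```bash
python3 -m creep '[[[0.8,0,0,0,3],[0.8,0,0,0,2.5],[0.8,0,0,0,1.5],[0.8,0,0,0,1],[0.8,0,0,0,0],[0.8,0,0,0,0],[0.8,0,0,0,0],[0.8,0,0,0,0],[0.8,0,0,0,0],[0.8,0,0,0,0]]]'
python3 - <<'E'
from h import *
s=st();go(456,-209.3,56,-85.9);print(s['moment'])
k=np.array([.26335,-.03207,-63.17])
for n in ('scene','side'):
    shot(n,'k1'+n); Q=cloud(load('k1'+n)); h=(Q[...,2]-(Q[...,0]*k[0]+Q[...,1]*k[1]+k[2]))*.966
    g=(Q[...,0]>425)&(Q[...,0]<485)&(Q[...,1]>-245)&(Q[...,1]<-175)&(h>12)&(h<39)&(Q[...,2]<110)
    v,u=np.where(g);print(n,g.sum(),(u.min(),u.max(),v.min(),v.max()) if g.any() else '')
    S=Q[g&(h>25)]
    if len(S): print(np.percentile(S,[2,50,98],0).round(0).tolist())
E
```

```text
clock: 37.2
tool_pos: [454.6, -209.8, 56.4]
ee_rot: [-54.1, 89.8, 130.9]
wrist_force: [-6.9, 2.8, 7.0]
gripper_width: 0.171
37.2 [ 454.6 -209.8   56.4] [-54.08  89.84 130.92] [-6.9  2.8  7. ] 0.171
jaw yaw -85.0 shift cm [ 0.04 -0.03 -0.14] turn 0.9
[ 0.5633624   1.65501585 -0.15457792]
scene 156 (np.int64(285), np.int64(307), np.int64(252), np.int64(268))
[[430.0, -226.0, 86.0], [442.0, -216.0, 95.0], [458.0, -195.0, 102.0]]
side 164 (np.int64(258), np.int64(278), np.int64(102), np.int64(115))
[[431.0, -213.0, 86.0], [450.0, -199.0, 95.0], [475.0, -189.0, 106.0]]
```

Flats fit squarely (14.9 mm) at 78°. Release, rise, back off and check.

```bash
python3 -m creep '[[[2.5,0,0,0,0],[4,0,0,0,0],[4,0,0,0,0],[4,0,0,0,0],[4,-1.5,0,0,0],[4,-3,0,0,0],[4,-3,0,0,0],[4,-2,0,2,0],[4,0,0,4,0],[4,0,0,0.5,0]]]'
python3 - <<'E'
from h import *
s=st()
k=np.array([.26335,-.03207,-63.17]);ux=np.array([.993,-.12,0])
for n in ('wrist','scene','side'):
    shot(n,'z'+n); Q=cloud(load('z'+n)); h=(Q[...,2]-(Q[...,0]*k[0]+Q[...,1]*k[1]+k[2]))*.966
    g=(Q[...,0]>420)&(Q[...,0]<490)&(Q[...,1]>-245)&(Q[...,1]<-172)&(h>30)&(h<41)
    if g.sum()>20:
        print(n,g.sum(),cv2.minAreaRect(Q[g][:,:2].astype(np.float32)))
    g=(Q[...,0]>420)&(Q[...,0]<520)&(Q[...,1]>-160)&(Q[...,1]<-90)&(h>12)&(h<65)&(Q[...,2]<130); S=Q[g]; U=(S-[471.8,-126.3,0])@ux
    if len(S)>30: print('  lever',[(z,np.percentile(U[(S[:,2]>=z)&(S[:,2]<z+8)],[2,98]).round(0).tolist()) for z in (80,96,112) if ((S[:,2]>=z)&(S[:,2]<z+8)).any()])
for n in ('scene','side'): pass
a=cv2.imread('pics/zwrist.png'); crop('zscene',170,120,350,310,1.6,'t'); b=cv2.imread('pics/t.png'); crop('zside',150,90,330,270,1.6,'t'); c=cv2.imread('pics/t.png')
out=np.zeros((600,800,3),np.uint8); out[:384,:512]=a; out[:b.shape[0],512:]=b[:,:288]; out[b.shape[0]:b.shape[0]+288,512:]=c[:288,:288]; cv2.imwrite('pics/z.png',out)
E
```

```text
clock: 38.55
tool_pos: [392.9, -215.8, 152.0]
ee_rot: [-120.8, 89.5, 64.1]
wrist_force: [-0.1, 0.2, 0.6]
gripper_width: 0.46
38.55 [ 392.9 -215.8  152. ] [-120.84   89.51   64.07] [-0.1  0.2  0.6] 0.46
wrist 1437 ((453.17572021484375, -208.6367645263672), (46.46486282348633, 15.049639701843262), 3.817661762237549)
  lever [(80, [1.0, 8.0]), (96, [5.0, 16.0]), (112, [10.0, 23.0])]
scene 124 ((452.3778381347656, -212.84796142578125), (12.460610389709473, 46.61078643798828), 89.32977294921875)
side 84 ((453.2757568359375, -206.02684020996094), (44.70442199707031, 16.857540130615234), 8.94062328338623)
  lever [(80, [0.0, 10.0]), (96, [4.0, 18.0]), (112, [9.0, 22.0])]
```

View pics/z.png

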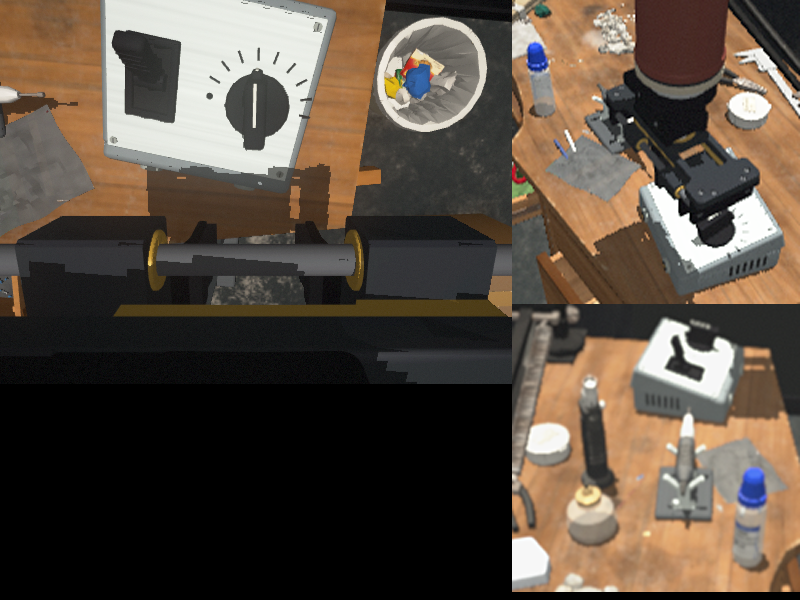

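The wrist view shows the pointer at (257,72) on the fourth tick (257,55) after the dot (210,96). The lever leans back (on). The handpiece lies in both forks, and all three bystanders are standing.

```bash
python3 -c "
from h import *
print(env.job_done());st()"
```

```text
the job is handed in; nothing more can be done
None
the job is handed in; nothing more can be done
```

The job is done and handed in at about 39 s of the 72 s allowed; no verdict was reported.

- **Handpiece:** I laid it in the V-stand at low speed with about 8 N of seating contact. The last side view shows it lying in both forks.
- **Selector to zero:** It started at position 4. I turned it back against the zero stop; the bar then measured a yaw of 83.1°, matching the unit's left direction.
- **Trip lever:** I pushed it off until it stopped at about −0.54 rad against 13 N. I then threw it on until it stopped against 13 N; once released it still measured about +0.6 rad.
- **Selector to four:** I turned it up 78° and released it. It settled on the fourth tick, with the bar at a yaw of 3.8° against 3.0° for the same position at the start, so within 1°. The turn was kept below the fourth position throughout, so it did not go past it.
- **Bystanders:** The gas torch, glue bottle and spirit lamp look untouched and upright in the last picture. I did not re-measure their positions.

**Disagreement found:** the real fingertips ended about 28 mm short of the reported tool point. My first two grasps closed above the handpiece because of this and left it within about 1 mm of where it was. I allowed for the 28 mm in every later move.

**Less precise readings:** in the final check, the scene and side cameras, partly blocked by the arm, gave knob angles a few degrees off (−0.7° and 8.9°). I relied on the close wrist view instead.

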